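# Close up a draught shield: weight on the pan, lift-off door on its pins, shut and latched

## Task

Get the weighing station ready for a reading: stand the larger of the two loose weights in the middle of the pan inside the draught shield, then take the blue-framed door from its wooden stand, hold it well open (about at right angles to the front) and, still gripping it, lower it until both knuckles sit fully down on the two hinge pins. Then swing the door fully shut against the latch post and turn the red latch all the way across it. Leave the smaller weight and the other things on the bench where they are.

Things in the scene. Friction and masses are not known exactly. Their poses are not given: they have to be found in the camera images.
- shield: Draught shield, fixed: grey base 170 (x) x 190 (y) x 10 mm, clear walls 108 mm high at y = +-78 and x = 74 mm, open at the top and the front. Origin: centre of the underside; x to the back wall, y to the hinge side, z up. At the front (-x) stand an aluminium hinge post (+y side) and a latch post (-y side, 112 mm high, front face at x = -75 mm, y = -60 to -80 mm), against which the door shuts.
- pan_top (a point): Centre of the upper face of the round steel weighing pan (80 mm diameter, fixed, 45 mm above the bench), in the middle of the shield.
- pin_low (a point): Lower hinge pin: centre of the shoulder on which the lower knuckle sits, 28 mm above the bench, at x = -80, y = 75 mm of the shield. The upright pin is 14 mm long, 9.6 mm in diameter, its upper 6 mm tapering to 4 mm. Its bracket, 9 mm in radius and 8 mm thick, comes from the hinge post behind (+x).
- pin_high (a point): Shoulder of the upper hinge pin, alike and straight above the lower, 96 mm above the bench; the underside of its bracket is at 88 mm. So the lower knuckle has to come in between the brackets from the front, the door 14 to 45 mm above its seated height, and then go straight down.
- door: Lift-off door, loose, 0.22 kg: blue frame, clear pane, 8 mm thick (x); black tab on the top edge, two knuckles on one upright edge. Origin: on the knuckles' axis, at the lower knuckle's lower face. The leaf spans y = -13 to -150, z = -10 to 84 mm. Hung and shut, its axes are parallel to the shield's; it opens to the front: its yaw falls, at a right angle by pi/2. Starts upright in the stand.
- knuckle_low (a point): Centre of the lower face of the lower knuckle (the door's origin); it comes to pin_low. The knuckles are steel rings, outside 20 mm, bore 12 mm, 14 mm high: about 1 mm of play all round the pin, and the hung door turns almost freely.
- knuckle_high (a point): Centre of the lower face of the upper knuckle, 68 mm above the lower; it comes to pin_high.
- door_grip (a point): Middle of the black grip tab on the door's top edge, 78 mm from the knuckles' axis, near the door's centre of mass; the tab is 12 mm thick (door's x), 44 mm long (door's y), and stands 26 mm above the frame's top edge (from z = 84 to 110 mm of the door; this point is at z = 96 mm).
- stand: Wooden stand, fixed: base 74 x 116 x 8 mm with two rails 38 mm high that leave a slot 9.6 mm wide along its y, 30 mm deep, in which the door's leaf stands. Origin: centre of the underside; its x and y axes are parallel to those of the door standing in it.
- weight_500g: The larger loose calibration weight, steel, 38 mm diameter, 56 mm high, 0.5 kg, with a knob at the top. Origin: centre of the underside. It must end upright on the pan.
- weight_200g: The smaller loose calibration weight, 29 mm diameter, 51 mm high. Origin: centre of the underside. A bystander; the two weights change places.
- latch (a joint): Red turn latch on top of the latch post, rad: 0 = its arm points out sideways (-y of the shield), clear of the door; it turns clockwise seen from above to 1.57 = arm to the front (-x of the shield), across the door's top edge, its lip then about 7 mm in front of the shut frame. Light friction, stays where it is left. Starts at 0 to 0.25.
- latch_wing (a point): Point on the latch's upright turning axis, in the middle of its red wing: wing 9 mm thick, 34 mm long (along the latch's arm), from 14 mm below to 12 mm above this point, which is 134 mm above the bench.
- blower: Black rubber dust blower, 58 mm diameter, 92 mm high, bystander. Origin: centre of the underside.
- meter: Yellow and black multimeter, 142 x 70 x 38 mm, bystander. Origin: centre of the underside.
Things that resemble listed ones, but are neither listed nor needed, are in the scene too. Leave any purple look-alike of the weight_500g alone. Leave any green look-alike of the door alone.

How it is judged:
By the outcome, as a careful person would: the job done as asked, in the order asked, and still so for the second after the job is handed in, with the robot touching nothing.
It also fails if it takes over 72 s, if anything falls off the work surface, if the arm or the gripper's body presses on something with over 40 N, if the wrist force passes 120 N, or if a joint passes its speed limit or range.

## Robot

A 6-joint arm with a two-finger parallel gripper is mounted at the origin on a cart in front of the work surface, level with it; the furniture and walls round the work are solid. World frame = base frame: x ahead of the robot, y to its left, z up, the work surface at z = 0. Lengths are in m, angles in rad, forces in N, time in s.
With the tool pointing down it reaches from about 0.25 to 0.725 m from the base axis. Payload 4 kg.
Tool frame: the origin (TCP) lies midway between the tips of the shut fingers; the grasp point (between the pads) lies bot.tcp_to_grasp behind it (bot.tcp_to_grasp is the distance from the TCP to the grasp point, in m); z points along the fingers, y is the line along which they close (so a half turn about z gives the same grasp; the last joint's range is limited). The gripper opens to 85 mm and grips with 20 to 120 N. Pads are 22 mm wide; open, the fingers measure 114 mm over their backs; the gripper's body (76 mm by 85 mm) begins 54 mm behind the grasp point. The pads swing forward as they close: fully open they stand 13 mm farther back than shut.
Start: joints at [-1.221, 0.241, 0.005, 1.335, 0, 1.571], TCP at [0.171, -0.47, 0.203] pointing down, gripper open.
Joint ranges: [-2.72, 2.72], [-1.05, 1.87], [-1.09, 1.28], [-1.99, 2.15], [-1.42, 1.44], [-3.14, 3.14]. Speed limits (rad/s): [2.79, 2.79, 3.14, 3.14, 3.14, 3.14].

## Interface

Orientations are given as a unit quaternion [x, y, z, w].
In Python, from workcell import readout, camera, bot gives the robot as it stands. The module is installed in compiled form; this text tells all that it offers.
- The arm moves only by the tool jog_arm, never from a script. Its argument "motion" is a list of rows, each an object of numbers: "x", "y", "z": the shift along the tool's x, y, z in mm; "spin": the turn about the tool's z in degrees; "fingers": the closure, from -1 (fully open) to 1 (shut). A call has 1 to 8 rows; each row is the pose to reach, as a shift and turn from the pose commanded when the call began, along the tool's axes at that moment; what a row does not reach only later rows make up. A row lasts 1/8 s, in which the tool goes at most 62.5 mm and 10.7 degrees, less where a joint would pass 70% of its speed; a pose out of reach is approached as far as the arm can. A call with a gripper value outside its range is refused whole. The fingers move at their own pace and stop on an object; the grip force is fixed at half the most. Time passes only in rows, so rows that repeat a pose let the fingers close. It gives the time, the measured TCP pose, the force, the opening and the grip force at its end, in the units of the state.
- readout.get_obs(): the state, without advancing time (a new reading comes with each control period).
- camera(name): name is "side" or "top" or "wrist"; returns a dict with "pixels" (400x640x3 uint8, red, green, blue), "K" (3x3 intrinsics, pixels), "rvec" (rotation vector, rad) and "tvec" (3), from world to camera coordinates, as OpenCV has them. Camera axes: x right, y down, z forward; pixel columns grow to the right and rows downward; lengths in m; the calibration is good to about 2 mm. The wrist camera is an equidistant fisheye: a pixel r from the principal point sees the ray r / f radians off the axis. A picture is of the moment at which its call begins. There is no depth.
- bot.job_done(): hands the job in; it is judged then, once.
The state is a dict: "clock": time; "joint_pos": joint angles; "joint_vel": joint speeds; "tau": joint torques, N m; "eef_pos": TCP position; "tool_rot": TCP orientation; "ft_force": force on the tool from outside, world axes, zero at the start; "ft_torque": the same for the moment, N m; "grip_width": finger opening in m; "grasp_force": force on a finger pad.
Only numpy, scipy, OpenCV 4.12 (cv2) and the standard library are available. Lean on these libraries where they do the work, as an engineer would, in place of code of your own. Each camera call takes 0.05 s, during which the arm holds its last target. There are 200 camera calls.

## Working session

There is one attempt and no reset: what is moved stays moved. The work goes in short steps, Python scripts to look and compute and a tool call to move; the robot and the scene stay as the last step left them, time stands still between calls to the robot, and variables do not carry over. Pictures are saved under pics/ and viewed, at most 10 in all, crops included, and the job is handed in when it is done.

Besides the shell and the picture viewer there is one more tool, called after ">>>" by a JSON object that holds its "api" and its "payload", one argument or row to a line. jog_arm: Moves the arm, as the interface text tells. Its arguments: {"type":"object","properties":{"motion":{"type":"array"}},"required":["motion"]}

```bash
mkdir -p pics
cat > h.py <<'E'
import numpy as np, cv2
from workcell import readout, camera, bot
def ray(c,uv):
    K=np.array(c["K"]);R=cv2.Rodrigues(np.array(c["rvec"],float))[0];t=np.array(c["tvec"],float).reshape(3)
    d=np.array([(uv[0]-K[0,2])/K[0,0],(uv[1]-K[1,2])/K[1,1]])
    if c.get("fish"):
        r=np.hypot(*d); s=np.sin(r)/r if r>1e-9 else 1; v=np.array([d[0]*s,d[1]*s,np.cos(r)])
    else: v=np.array([d[0],d[1],1.])
    return -R.T@t, R.T@(v/np.linalg.norm(v))
def onz(c,uv,z):
    o,d=ray(c,uv); return o+d*(z-o[2])/d[2]
def two(c1,a,c2,b):
    o1,d1=ray(c1,a);o2,d2=ray(c2,b)
    s=np.linalg.lstsq(np.c_[d1,-d2],o2-o1,rcond=None)[0]
    p,q=o1+d1*s[0],o2+d2*s[1]; return (p+q)/2,np.linalg.norm(p-q)
def proj(c,P):
    K=np.array(c["K"]);R=cv2.Rodrigues(np.array(c["rvec"],float))[0];t=np.array(c["tvec"],float).reshape(3)
    p=R@np.array(P)+t
    if c.get("fish"):
        th=np.arctan2(np.hypot(p[0],p[1]),p[2]); k=th/np.hypot(p[0],p[1]); x=p[:2]*k
    else: x=p[:2]/p[2]
    return np.array([K[0,0]*x[0]+K[0,2],K[1,1]*x[1]+K[1,2]])
def cam(n,save=None):
    c=dict(camera(n)); c["fish"]=n=="wrist"; c["pixels"]=np.array(c["pixels"])
    np.savez(f"{save or n}.npz",**c)
    if save: cv2.imwrite(f"pics/{save}.png",c["pixels"][:,:,::-1])
    return c
def load(n):
    z=np.load(f"{n}.npz"); d={k:z[k] for k in z.files}; d["fish"]=bool(d["fish"]); return d
E
python3 - <<'E'
from h import *
a=cam("side","side0");b=cam("top","top0")
for c in(a,b):
    print(c["K"],ray(c,(320,200)))
print(bot.tcp_to_grasp, readout.get_obs())
E
```

```text
[[371.1274503    0.         328.28980428]
 [  0.         371.1274503  198.64487727]
 [  0.           0.           1.        ]] (array([ 0.11809707, -1.00548242,  0.53483153]), array([ 0.38194391,  0.84189832, -0.38121656]))
[[454.75804317   0.         311.34349794]
 [  0.         454.75804317 200.6900028 ]
 [  0.           0.           1.        ]] (array([ 0.43568181, -0.04031287,  1.3970839 ]), array([ 1.42343745e-01,  2.17705668e-04, -9.89817261e-01]))
0.0187 {'clock': 0.1, 'joint_pos': array([-1.22098057e+00,  2.41339918e-01,  3.86603012e-03,  1.33519768e+00,
        2.84887410e-06,  1.57078368e+00]), 'joint_vel': array([-0.00035525, -0.00185844,  0.00372034, -0.00286613,  0.00035995,
        0.00141361]), 'tau': array([ 7.27245310e-05, -3.73137724e+01,  2.53009719e+01,  1.08453803e-02,
       -2.74269729e-05, -1.46910128e-05]), 'eef_pos': array([ 0.17115267, -0.4691404 ,  0.20220359]), 'tool_rot': array([ 9.84741040e-01,  1.74023574e-01, -1.61753819e-04, -9.23564056e-04]), 'ft_force': array([-0.23210041, -0.75684593,  0.00626153]), 'ft_torque': array([ 0.03584676, -0.02885021, -0.07198487]), 'grasp_force': 0.0, 'grip_width': 0.08577086540580403}
```

View pics/side0.png

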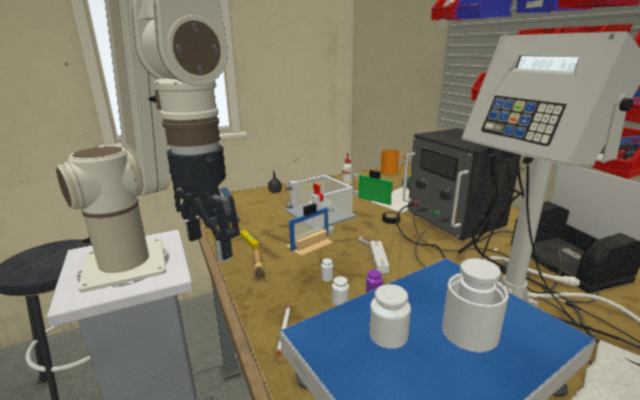

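View pics/top0.png

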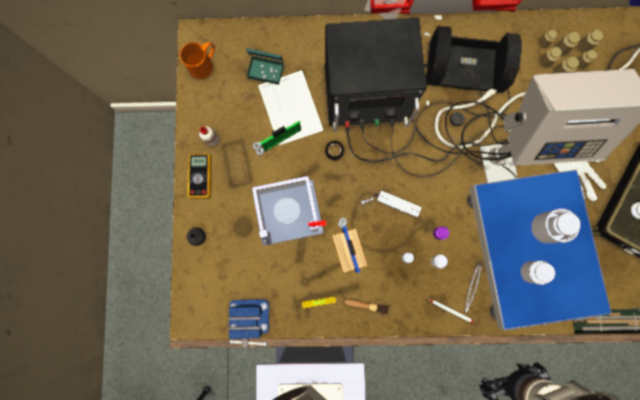

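The side view shows the shield near (320,195), the blue door at (310,230), two small weights at (327,270) and (340,291), a purple one at (374,282), and large weights on the blue scale at (390,315) and (474,305). The top view has the shield at (288,210), the stand at (350,250), weights at (408,258) and (440,262), the purple one at (442,233) and the green door at (280,135).
500 g candidates (top view): (408,258), (440,262), purple (442,233), and the scale's (540,272) and (560,225). My choice is (440,262), to be checked in a crop.

Run:
```python
from h import *
a=load("side0")["pixels"];b=load("top0")["pixels"]
A=cv2.resize(a[165:310,265:395],None,fx=3,fy=3,interpolation=cv2.INTER_CUBIC)
B=cv2.resize(b[165:285,240:460],None,fx=3.6,fy=3.6,interpolation=cv2.INTER_CUBIC)
B=B[:, :]
cv2.imwrite("pics/cropB.png",B[:,:,::-1]); cv2.imwrite("pics/cropA.png",A[:,:,::-1])
```

```text
(no output)
```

View pics/cropB.png

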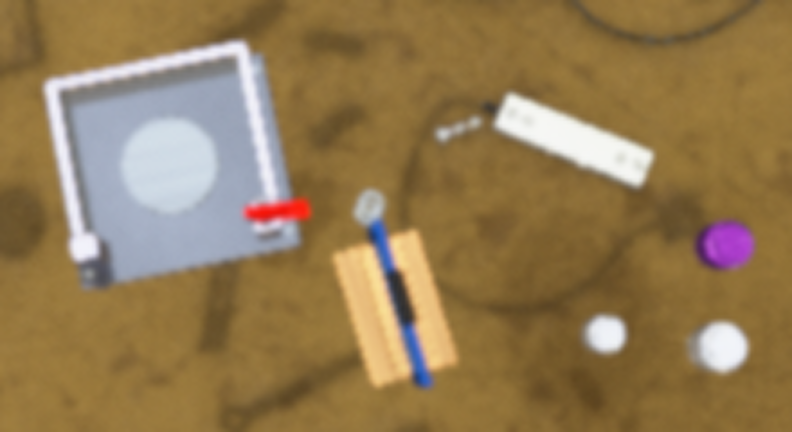

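View pics/cropA.png

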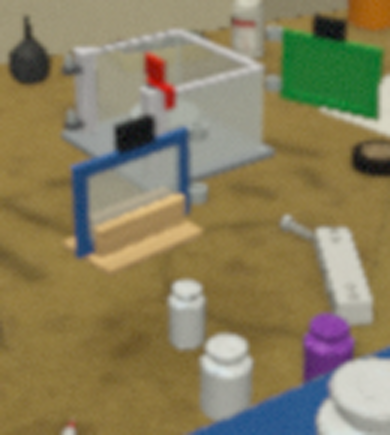

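Crops confirm it: the weight at crop (721,347), top-view (440,262), is bigger than its neighbour at (605,334). The purple one is a look-alike. The knuckles of the blue door are at its far (+x) end, crop (370,207).

```bash
cat >> h.py <<'E'
def bx(p): return (p[0]/3.6+240-.36,p[1]/3.6+165-.36)
E
python3 - <<'E'
from h import *
t=load("top0");s=load("side0")
P=lambda p,z: onz(t,bx(p),z).round(4)
print("pan",P((169,165),.045))
f=[P((90,288),.01),P((300,243),.01)]; bk=[P((48,86),.113),P((243,46),.113)]
for e in(f,bk): d=e[0]-e[1]; print(e,np.linalg.norm(d),"yaw(y axis)",np.arctan2(-d[0],d[1]))
hsv=cv2.cvtColor(t["pixels"],cv2.COLOR_RGB2HSV)
# blue door in top
roi=np.zeros(hsv.shape[:2],np.uint8);roi[215:280,325:375]=1
m=cv2.inRange(hsv,(100,120,60),(130,255,255))*roi
ys,xs=np.nonzero(m);print("blue",len(xs),xs.min(),xs.max(),ys.min(),ys.max())
print("knuckle hi top z?",P((371,200),.145),"tab",P((401,297),.15))
g=cv2.cvtColor(t["pixels"],cv2.COLOR_RGB2GRAY)
for n,x,y in(("w5",440,262),("w2",408,258)):
    r=np.zeros_like(g);r[y-11:y+11,x-11:x+11]=1
    mm=((hsv[...,1]<70)&(g>110)&(r>0)).astype(np.uint8)
    M=cv2.moments(mm,True);c=(M["m10"]/M["m00"],M["m01"]/M["m00"]);print(n,M["m00"],c,onz(t,c,.03))
# two-view tab top centre, knob
print("tab two",two(t,bx((401,297)),s,(265+135/3,165+132/3)))
print("w5 two",two(t,bx((723,345)),s,(265+226/3,165+345/3)))
r=cv2.inRange(hsv,(0,150,120),(8,255,255));r[:200]=0;r[240:]=0;r[:,:300]=0;r[:,335:]=0
ys,xs=np.nonzero(r);print("latch",[onz(t,p,.134).round(4) for p in cv2.boxPoints(cv2.minAreaRect(np.c_[xs,ys].astype(np.float32)))])
E
```

```text
pan [0.6004 0.0607 0.045 ]
[array([0.5011, 0.1312, 0.01  ]), array([ 0.536 , -0.0472,  0.01  ])] 0.18178165473996544 yaw(y axis) 0.1931880110469186
[array([0.6574, 0.1517, 0.113 ]), array([ 0.6866, -0.0043,  0.113 ])] 0.15870929399376713 yaw(y axis) 0.18503830454963816
blue 77 343 358 227 271
knuckle hi top z? [ 0.5582 -0.1016  0.145 ] tab [ 0.4836 -0.1221  0.15  ]
w5 190.0 (439.4, 260.92105263157896) [ 0.44299073 -0.39015148  0.03      ]
w2 110.0 (407.5181818181818, 257.3090909090909) [ 0.45519723 -0.29660005  0.03      ]
tab two (array([ 0.48566997, -0.1247051 ,  0.11447444]), np.float64(0.0015754008391598536))
w5 two (array([ 0.44483884, -0.38771566,  0.05328524]), np.float64(0.001608080082730086))
latch [array([ 0.5616, -0.0083,  0.134 ]), array([ 0.5607, -0.0529,  0.134 ]), array([ 0.5468, -0.0526,  0.134 ]), array([ 0.5476, -0.0081,  0.134 ])]
```

>>> {"api": "jog_arm", "payload": {
  "motion": [
    {"x": 57, "y": 4, "z": 10},
    {"x": 114, "y": 8, "z": 20},
    {"x": 171, "y": 12, "z": 30},
    {"x": 228, "y": 16, "z": 40},
    {"x": 284, "y": 19, "z": 50},
    {"x": 284, "y": 19, "z": 50}
  ]
}}

```text
validation failed for argument at $.mo...
```

```bash
cat >> h.py <<'E'
def tool(target,yaw=None):
    "mm shift and spin deg from present pose to world xyz (yaw: of tool x axis)"
    from scipy.spatial.transform import Rotation as Ro
    o=readout.get_obs(); R=Ro.from_quat(o["tool_rot"]).as_matrix()
    d=R.T@(np.array(target)-o["eef_pos"])*1000
    y0=np.arctan2(R[1,0],R[0,0])
    sp=None if yaw is None else -np.degrees((yaw-y0+np.pi/2)%np.pi-np.pi/2)
    return d.round(1),sp,y0,o["eef_pos"].round(4),o["joint_pos"].round(2)
E
python3 - <<'E'
from h import *
w=cam("wrist","w1")
print(tool((.4445,-.3895,.008)), ray(w,(320,200)),w["K"][0])
for z in(.0,.056):print(proj(w,(.4445,-.3895,z)))
E
```

```text
(array([284.1,  19.1, 194.3]), None, np.float64(0.3498315663468937), array([ 0.1712, -0.4692,  0.2023]), array([-1.22,  0.24,  0.  ,  1.34, -0.  ,  1.57])) (array([ 0.24498217, -0.44147194,  0.37247646]), array([-0.29821616, -0.10990398, -0.9481499 ])) [309.70691629   0.         319.45896749]
[335.79894691 -55.94181317]
[338.23029824 -78.06969679]
```

View pics/w1.png

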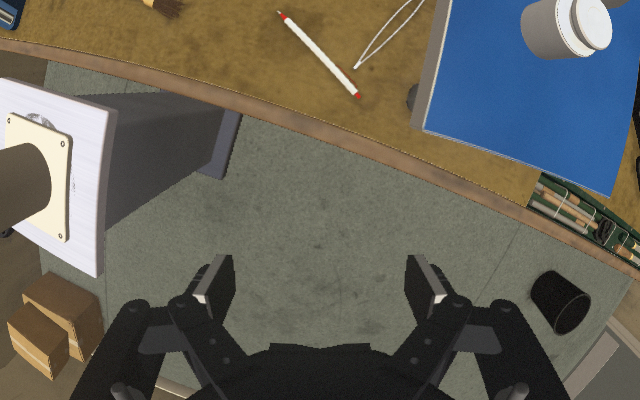

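The arm hasn't moved because the call was rejected. The picture shows the floor and the bench edge, with the blue scale at (530,90). I'll resend with all the fields.

>>> {"api": "jog_arm", "payload": {
  "motion": [
    {"x": 57, "y": 4, "z": 10, "spin": 0, "fingers": -1},
    {"x": 114, "y": 8, "z": 20, "spin": 0, "fingers": -1},
    {"x": 171, "y": 12, "z": 30, "spin": 0, "fingers": -1},
    {"x": 228, "y": 16, "z": 40, "spin": 0, "fingers": -1},
    {"x": 284, "y": 19, "z": 50, "spin": 0, "fingers": -1},
    {"x": 284, "y": 19, "z": 50, "spin": 0, "fingers": -1}
  ]
}}

```text
clock: 0.9
eef_pos: [0.4474, -0.3878, 0.1508]
tool_rot: [0.984, 0.177, -0.001, -0.001]
ft_force: [0.1, 1.1, 0.1]
grip_width: 0.0851
grasp_force: 0.0
```

Run:
```python
from h import *
w=cam("wrist","w2")
hsv=cv2.cvtColor(w["pixels"],cv2.COLOR_RGB2HSV)
m=cv2.inRange(hsv,(0,0,95),(179,60,255))
n,l,st,c=cv2.connectedComponentsWithStats(m)
for i in range(1,n):
    if st[i,4]>300: print(st[i],c[i].round(0))
for z in(.0,.056):print(proj(w,(.4445,-.3895,z)),proj(w,(.455,-.297,z)))
```

```text
[  0   0  64  38 998] [32. 21.]
[ 271    0   66   39 1405] [308.  14.]
[ 416    0  224  283 9986] [510. 112.]
[218 127  38  33 873] [236. 143.]
[ 301  163   41   47 1479] [321. 186.]
[ 573  187   67  115 5582] [611. 239.]
[   0  226  125  148 7684] [ 59. 293.]
[335 229  84  81 975] [378. 267.]
[192 255  32  49 314] [207. 280.]
[270 265  69  60 576] [302. 294.]
[ 506  289   69   84 2359] [545. 326.]
[386 306  31  49 564] [402. 331.]
[223 324  59  31 696] [249. 340.]
[ 151  351   50   49 1598] [175. 379.]
[611 376  29  24 344] [627. 387.]
[566 378  37  22 478] [582. 388.]
[320.95978291 177.37823664] [242.66021271 139.45626634]
[321.1467842  192.91158436] [227.65537144 147.79638877]
```

View pics/w2.png

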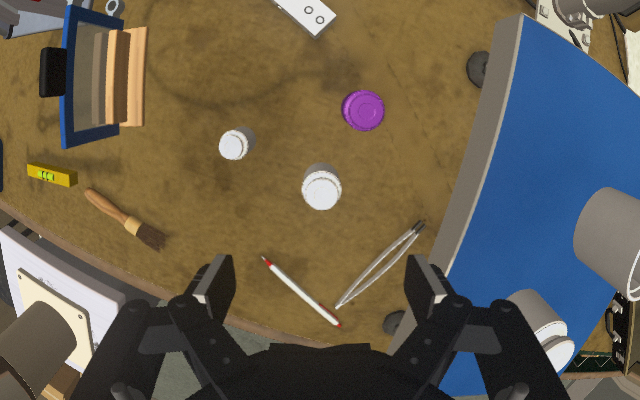

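It shows the 500 g weight at (322,190), the 200 g at (235,145) and the purple one at (363,110). The blue scale is well clear to the right.

Run:
```python
from h import *
w=load("w2"); p=onz(w,(322,190),.056); print(p, tool((p[0],p[1],.008)))
```

```text
[ 0.44731814 -0.38926024  0.056     ] (array([  1.6,   1.4, 143.5]), None, np.float64(0.3533280475895684), array([ 0.4456, -0.3888,  0.1515]), array([-0.72,  0.45,  0.17,  1.29, -0.  ,  2.07]))
```

>>> {"api": "jog_arm", "payload": {
  "motion": [
    {"x": 1, "y": 1, "z": 50, "spin": 0, "fingers": -1},
    {"x": 1, "y": 1, "z": 100, "spin": 0, "fingers": -1},
    {"x": 1, "y": 1, "z": 142, "spin": 0, "fingers": -1},
    {"x": 1, "y": 1, "z": 142, "spin": 0, "fingers": -1},
    {"x": 1, "y": 1, "z": 142, "spin": 0, "fingers": 1},
    {"x": 1, "y": 1, "z": 142, "spin": 0, "fingers": 1},
    {"x": 1, "y": 1, "z": 142, "spin": 0, "fingers": 1},
    {"x": 1, "y": 1, "z": 142, "spin": 0, "fingers": 1}
  ]
}}

```text
clock: 1.95
eef_pos: [0.4467, -0.3905, 0.0137]
tool_rot: [0.985, 0.174, 0.001, 0.0]
ft_force: [-1.7, 3.8, 9.2]
grip_width: 0.0314
grasp_force: 57.7
```

>>> {"api": "jog_arm", "payload": {
  "motion": [
    {"x": 0, "y": 0, "z": 0, "spin": 0, "fingers": 1},
    {"x": 0, "y": 0, "z": 0, "spin": 0, "fingers": 1}
  ]
}}

```text
clock: 2.2
eef_pos: [0.4467, -0.3905, 0.0137]
tool_rot: [0.985, 0.174, 0.001, 0.0]
ft_force: [-1.6, 3.4, 9.0]
grip_width: 0.0316
grasp_force: 57.7
```

Run:
```python
from h import *
c=cam("wrist","w3");cam("side","s3")
cv2.imwrite("pics/s3c.png",np.hstack([cv2.resize(load("s3")["pixels"][230:330,280:400],(480,400),interpolation=cv2.INTER_CUBIC),c["pixels"][150:400,200:500][:,:,:].copy().repeat(1,0)[:250][:, :300] if 0 else cv2.resize(c["pixels"][100:400,200:440],(320,400))])[:,:,::-1])
```

```text
(no output)
```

View pics/s3c.png

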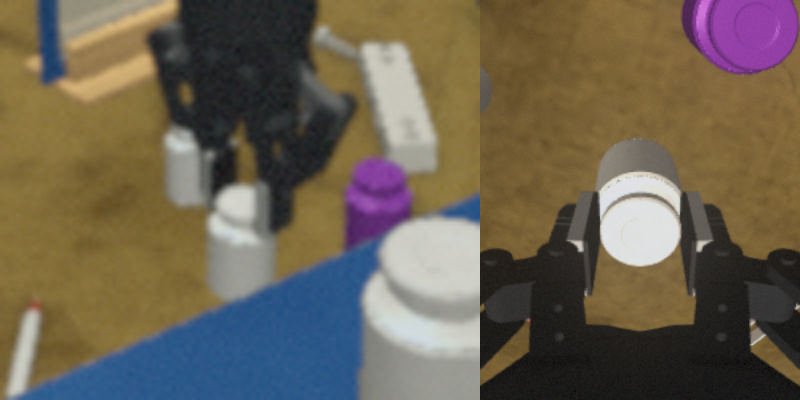

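The side crop shows the pads on the knob and bevel at about (240,190), not on the body. I'll open, go lower and grip again.

>>> {"api": "jog_arm", "payload": {
  "motion": [
    {"x": 0, "y": 0, "z": 0, "spin": 0, "fingers": -1},
    {"x": 0, "y": 0, "z": 0, "spin": 0, "fingers": -1},
    {"x": 1, "y": 0, "z": 8, "spin": 0, "fingers": -1},
    {"x": 1, "y": 0, "z": 8, "spin": 0, "fingers": 1},
    {"x": 1, "y": 0, "z": 8, "spin": 0, "fingers": 1},
    {"x": 1, "y": 0, "z": 8, "spin": 0, "fingers": 1},
    {"x": 1, "y": 0, "z": 8, "spin": 0, "fingers": 1}
  ]
}}

```text
clock: 3.18
eef_pos: [0.4468, -0.3903, 0.0033]
tool_rot: [0.985, 0.174, 0.0, -0.0]
ft_force: [-0.5, 1.8, 3.8]
grip_width: 0.0347
grasp_force: 59.7
```

>>> {"api": "jog_arm", "payload": {
  "motion": [
    {"x": 0, "y": 0, "z": -20, "spin": 0, "fingers": 1},
    {"x": 0, "y": 0, "z": -60, "spin": 0, "fingers": 1},
    {"x": 0, "y": 0, "z": -110, "spin": 0, "fingers": 1},
    {"x": 0, "y": 0, "z": -110, "spin": 0, "fingers": 1}
  ]
}}

```text
clock: 3.68
eef_pos: [0.4494, -0.3928, 0.1169]
tool_rot: [0.985, 0.174, 0.003, 0.004]
ft_force: [1.4, -1.8, -4.6]
grip_width: 0.0343
grasp_force: 61.1
```

Run:
```python
from h import *
c=cam("wrist","w4");cam("side","s4");cam("top","t4")
o=readout.get_obs();print(o["grip_width"],o["ft_force"],o["ft_torque"])
P=o["eef_pos"];u=proj(load("s4"),P);x,y=u.astype(int)
cv2.imwrite("pics/s4c.png",np.hstack([cv2.resize(load("s4")["pixels"][y-50:y+50,x-60:x+60],(480,400),interpolation=cv2.INTER_CUBIC),cv2.resize(c["pixels"][100:400,200:440],(320,400))])[:,:,::-1]);print(u)
print(tool((.6004,.0607,.16),-.19+.0))
```

```text
0.034676706039623396 [-1.29851235 -0.55857318 -6.21580585] [0.04734167 0.01234704 0.02389586]
[340.84692208 258.11393287]
(array([ 299.6, -369.9,  -48.7]), np.float64(30.92791201021299), np.float64(0.3497938953453147), array([ 0.4455, -0.3894,  0.1106]), array([-0.72,  0.48,  0.1 ,  1.2 , -0.  ,  2.07]))
```

View pics/s4c.png

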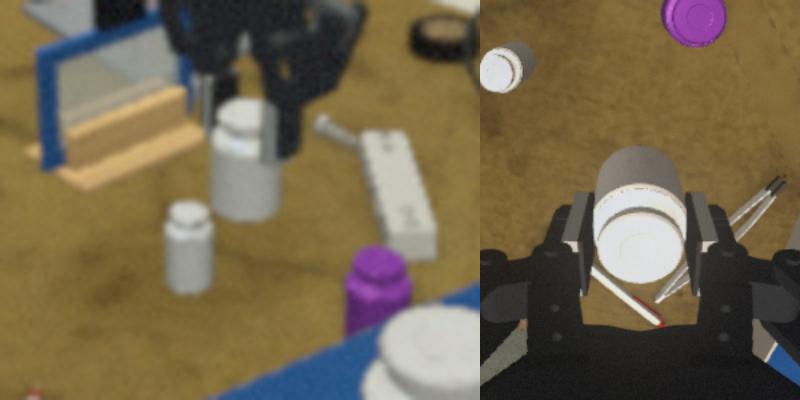

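The weight is held upright between the pads, at crop (245,160). Next it goes over to the shield, with a half-turn of the wrist on the way to keep joint 6 in range.

>>> {"api": "jog_arm", "payload": {
  "motion": [
    {"x": 15, "y": -20, "z": -35, "spin": -10.6, "fingers": 1},
    {"x": 35, "y": -45, "z": -72, "spin": -21.2, "fingers": 1},
    {"x": 60, "y": -75, "z": -72, "spin": -31.8, "fingers": 1},
    {"x": 85, "y": -105, "z": -72, "spin": -42.4, "fingers": 1},
    {"x": 115, "y": -140, "z": -72, "spin": -53, "fingers": 1},
    {"x": 145, "y": -175, "z": -72, "spin": -63.6, "fingers": 1},
    {"x": 170, "y": -210, "z": -72, "spin": -74.2, "fingers": 1},
    {"x": 200, "y": -245, "z": -72, "spin": -84.8, "fingers": 1}
  ]
}}

```text
clock: 4.82
eef_pos: [0.5491, -0.0902, 0.1818]
tool_rot: [0.608, 0.794, -0.002, -0.003]
ft_force: [0.8, -0.2, -5.3]
grip_width: 0.0348
grasp_force: 61.5
```

Run:
```python
from h import *
print(tool((.6004,.0607,.18),.19))
```

```text
(array([132.3,  89. ,   1.6]), np.float64(-85.71321356295071), np.float64(1.8356148644512431), array([ 0.5491, -0.0902,  0.1818]), array([-0.16,  0.37,  0.13,  1.33, -0.  ,  1.14]))
```

>>> {"api": "jog_arm", "payload": {
  "motion": [
    {"x": 20, "y": 13, "z": 0, "spin": -10.6, "fingers": 1},
    {"x": 40, "y": 26, "z": 0, "spin": -21.2, "fingers": 1},
    {"x": 60, "y": 40, "z": 0, "spin": -31.8, "fingers": 1},
    {"x": 80, "y": 54, "z": 0, "spin": -42.4, "fingers": 1},
    {"x": 100, "y": 67, "z": 0, "spin": -53, "fingers": 1},
    {"x": 117, "y": 79, "z": 0, "spin": -63.6, "fingers": 1},
    {"x": 132, "y": 89, "z": 0, "spin": -74.2, "fingers": 1},
    {"x": 132, "y": 89, "z": 0, "spin": -84.8, "fingers": 1}
  ]
}}

```text
clock: 5.82
eef_pos: [0.6016, 0.06, 0.1811]
tool_rot: [-0.088, 0.996, 0.0, -0.003]
ft_force: [-0.3, 0.0, -5.4]
grip_width: 0.0344
grasp_force: 61.5
```

Run:
```python
from h import *
c=cam("wrist","w5");print(tool((.6004,.0607,.18),.19))
for P in [(.6004,.0607,.045),(.5076,.1193,.11),(.5076,.1193,.042)]:print(proj(c,P))
```

```text
(array([0.7, 1.6, 1.2]), np.float64(-0.6036093706456183), np.float64(-2.96212762450345), array([0.6014, 0.0593, 0.1812]), array([ 0.1 ,  0.47,  0.27,  1.38, -0.  , -0.08]))
[319.76521558 180.50464351]
[413.32639579 102.91969522]
[393.59524324 102.29882547]
```

View pics/w5.png

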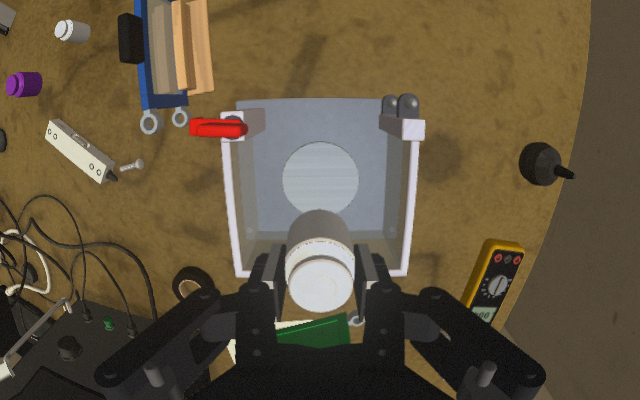

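The pan is at (320,181), as predicted. The hinge pins show at (408,103) and (389,103), the knuckles at (150,123) and (180,118), and the latch at (218,127). Lowering now.

>>> {"api": "jog_arm", "payload": {
  "motion": [
    {"x": 1, "y": 1, "z": 40, "spin": -0.6, "fingers": 1},
    {"x": 1, "y": 1, "z": 80, "spin": -0.6, "fingers": 1},
    {"x": 1, "y": 1, "z": 110, "spin": -0.6, "fingers": 1},
    {"x": 1, "y": 1, "z": 122, "spin": -0.6, "fingers": 1},
    {"x": 1, "y": 1, "z": 128, "spin": -0.6, "fingers": 1},
    {"x": 1, "y": 1, "z": 131, "spin": -0.6, "fingers": 1},
    {"x": 1, "y": 1, "z": 131, "spin": -0.6, "fingers": 1}
  ]
}}

```text
clock: 6.75
eef_pos: [0.6026, 0.0595, 0.055]
tool_rot: [-0.089, 0.996, 0.0, 0.001]
ft_force: [0.3, -0.0, -5.0]
grip_width: 0.0348
grasp_force: 61.5
```

Run:
```python
from h import *
c=load("w5");im=c["pixels"]
kh=onz(c,(150,123),.100);kl=onz(c,(180,118),.032);print("knuckles",kh,kl)
ph=onz(c,(408,101),.110);pl=onz(c,(389,101),.042);print("pins",ph,pl)
hsv=cv2.cvtColor(im,cv2.COLOR_RGB2HSV)
r=cv2.inRange(hsv,(0,150,100),(8,255,255));n,l,st,ce=cv2.connectedComponentsWithStats(r);print(st[1:][st[1:,4]>80],ce[1:][st[1:,4]>80])
g=cv2.cvtColor(im,cv2.COLOR_RGB2GRAY)
print(g[90:118:2,376:424:2])
o=readout.get_obs();print(o["eef_pos"],o["ft_force"])
```

```text
knuckles [ 0.55904287 -0.10091098  0.1       ] [ 0.55945228 -0.10196201  0.032     ]
pins [0.50713699 0.11464998 0.11      ] [0.50736644 0.11438852 0.042     ]
[[ 189  117   59   21 1020]] [[216.38431373 127.42745098]]
[[105 101 101 104 105 106 107 108 106 105 104 105 103 104 106 105 103 108
  107 105 106 112 107 106]
 [107 107 100 100 103 105 113 107 107 104 106 105 104 105 108 106 107 102
  104 107 108 109 109 107]
 [102 102 101 107 102 108  92  95  94 103 105 104 101  74  77  78  80  87
   84 101 105 105 106 107]
 [102 102 107 107  75  80  80  81  83  81  95 101  48  74  77  79  83  82
   81  80  91 103 104 109]
 [107 107 107  86  67  79  80  84  93  92  82  58  67  81  80  81  83  94
  101  92  83 102 102 105]
 [128 129 129  67  77  82  81  89 106 128  97  47  78  80  79  81  88  95
  110 126 101  86 105 100]
 [133 131 132  61  84  80  75  84 133 171 123  53  79  82  75  74  83  94
  144 169 137  85 104 103]
 [131 132 131  54  81  79  69  83 103 155 106  51  80  81  74  74  78  87
  153 171 149  84 108 108]
 [132 131 122  54  86  81  77  70  82  94  72  52  80  82  76  69  76  81
   95 128 105  84 110 106]
 [130 132 122  57  85  82  79  82  79  84  69  52  81  81  81  79  72  77
   85  91  84  81 104 100]
 [133 136 126  53  84  83  82  81  85  79  68  60  84  80  81  81  80  83
   80  81  83  81 104 107]
 [134 133 122  54  77  84  81  83  86  81  68  60  83  81  80  80  84  83
   85  84  86  82 107 106]
 [134 133  97  79  90  93  92  90  91  93  74  57  83  84  82  84  82  84
   81  81  82  86 104 103]
 [128 120  81  81  83  86  88  93  92  96  77  52  86  86  83  79  82  79
   83  82  83  87 104 102]]
[0.6026237  0.05948639 0.05495197] [ 0.25403094 -0.01810612 -5.01546213]
```

>>> {"api": "jog_arm", "payload": {
  "motion": [
    {"x": -1, "y": 0, "z": 1, "spin": 0, "fingers": 1},
    {"x": -1, "y": 0, "z": 2, "spin": 0, "fingers": 1},
    {"x": -1, "y": 0, "z": 2, "spin": 0, "fingers": 1}
  ]
}}

```text
clock: 7.12
eef_pos: [0.6029, 0.0596, 0.0522]
tool_rot: [-0.089, 0.996, 0.0, 0.0]
ft_force: [0.3, 0.0, -5.4]
grip_width: 0.0348
grasp_force: 61.5
```

>>> {"api": "jog_arm", "payload": {
  "motion": [
    {"x": 1.5, "y": 1, "z": 1, "spin": 0, "fingers": 1},
    {"x": 2.5, "y": 1, "z": 2, "spin": 0, "fingers": 1},
    {"x": 2.5, "y": 1, "z": 3, "spin": 0, "fingers": 1},
    {"x": 2.5, "y": 1, "z": 4, "spin": 0, "fingers": 1},
    {"x": 2.5, "y": 1, "z": 4, "spin": 0, "fingers": 1}
  ]
}}

```text
clock: 7.75
eef_pos: [0.6003, 0.0601, 0.0484]
tool_rot: [-0.089, 0.996, 0.0, 0.0]
ft_force: [-1.3, 0.2, -2.2]
grip_width: 0.0347
grasp_force: 61.7
```

>>> {"api": "jog_arm", "payload": {
  "motion": [
    {"x": 0, "y": 0, "z": 0.5, "spin": 0, "fingers": 1},
    {"x": 0, "y": 0, "z": 0.5, "spin": 0, "fingers": -1},
    {"x": 0, "y": 0, "z": 0.5, "spin": 0, "fingers": -1},
    {"x": 0, "y": 0, "z": 0.5, "spin": 0, "fingers": -1},
    {"x": 0, "y": 0, "z": -30, "spin": 0, "fingers": -1},
    {"x": 0, "y": 0, "z": -80, "spin": 0, "fingers": -1},
    {"x": 0, "y": 0, "z": -130, "spin": 0, "fingers": -1},
    {"x": 0, "y": 0, "z": -130, "spin": 0, "fingers": -1}
  ]
}}

```text
clock: 8.75
eef_pos: [0.6037, 0.0605, 0.1837]
tool_rot: [-0.089, 0.996, 0.0, 0.006]
ft_force: [-0.2, -0.3, -0.3]
grip_width: 0.0854
grasp_force: 0.0
```

Run:
```python
from h import *
c=load("w5")
print("pins",onz(c,(414,103.5),.110),onz(c,(394,102.5),.042))
w=cam("wrist","w6");cam("top","t6");cam("side","s6")
for n,z in (("weight top",.101),("pan",.045)):print(n,proj(w,(.6004,.0607,z)))
g=cv2.cvtColor(w["pixels"],cv2.COLOR_RGB2GRAY)
m=((g>190)).astype(np.uint8);m[:,:240]=0;m[:,400:]=0
n,l,st,ce=cv2.connectedComponentsWithStats(m)
for i in range(1,n):
    if st[i,4]>100: print(st[i],ce[i],onz(w,ce[i],.101))
# door tab & frame yaw from t6, door blue line at z=.102 top edge
t=load("t6");hsv=cv2.cvtColor(t["pixels"],cv2.COLOR_RGB2HSV)
b=cv2.inRange(hsv,(100,120,50),(130,255,255));b[:215]=0;b[285:]=0;b[:,:325]=0;b[:,375:]=0
ys,xs=np.nonzero(b);v=cv2.fitLine(np.c_[xs,ys].astype(np.float32),cv2.DIST_HUBER,0,.01,.01).ravel();print(len(xs),v)
p=onz(t,v[2:]-20*v[:2],.1);q=onz(t,v[2:]+20*v[:2],.1);d=p-q;print(p,q,"yaw",np.arctan2(d[1],d[0])-np.pi/2)
kh=onz(load("w5"),(150,123),.100);print(kh)
print(tool((.4857,-.1235,.16),.25))
```

```text
pins [0.50792319 0.11994809 0.11      ] [0.50770646 0.11975202 0.042     ]
weight top [319.81667694 192.03029368]
pan [319.86437596 175.54731561]
[ 301  169   40   39 1092] [320.56501832 188.8507326 ] [0.59749269 0.0608192  0.101     ]
[240 252 160  21 830] [316.92168675 268.56987952] [0.67575003 0.07160072 0.101     ]
[240 315  69  40 842] [257.08551069 329.66627078] [0.76856037 0.0211011  0.101     ]
77 [2.9371509e-01 9.5589304e-01 3.5085394e+02 2.4979192e+02]
[ 0.53250008 -0.10950219  0.1       ] [ 0.42421291 -0.13962567  0.1       ] yaw -1.2994747515221488
[ 0.55904287 -0.10091098  0.1       ]
(array([ 144.8, -160.4,   17.3]), np.float64(-4.082757041271474), np.float64(-2.9628502065189624), array([0.5997, 0.0601, 0.1772]), array([ 0.1 ,  0.46,  0.25,  1.37,  0.  , -0.08]))
```

>>> {"api": "jog_arm", "payload": {
  "motion": [
    {"x": 30, "y": -32, "z": 0, "spin": -4.6, "fingers": -1},
    {"x": 60, "y": -68, "z": 0, "spin": -4.6, "fingers": -1},
    {"x": 95, "y": -105, "z": 8, "spin": -4.6, "fingers": -1},
    {"x": 125, "y": -140, "z": 15, "spin": -4.6, "fingers": -1},
    {"x": 145, "y": -160, "z": 20, "spin": -4.6, "fingers": -1},
    {"x": 145, "y": -160, "z": 20, "spin": -4.6, "fingers": -1}
  ]
}}

```text
clock: 9.65
eef_pos: [0.4833, -0.1241, 0.1559]
tool_rot: [-0.127, 0.992, 0.001, -0.002]
ft_force: [0.6, -0.6, -0.2]
grip_width: 0.0854
grasp_force: 0.0
```

Run:
```python
from h import *
w=cam("wrist","w7");g=cv2.cvtColor(w["pixels"],cv2.COLOR_RGB2HSV)
print(tool((.4848,-.123,.096),.271))
print([proj(w,P).round(0) for P in((.4848,-.123,.128),(.559,-.101,.1),(.4848,-.123,.102))])
b=cv2.inRange(g,(105,120,40),(130,255,255));ys,xs=np.nonzero(b);n,l,st,ce=cv2.connectedComponentsWithStats(b);print(st[1:][st[1:,4]>150])
v=g[...,2]; m=(v<45).astype(np.uint8);m[230:]=0
n,l,st,ce=cv2.connectedComponentsWithStats(m)
for i in range(1,n):
    if st[i,4]>150: print(st[i],ce[i],onz(w,ce[i],.128))
cv2.imwrite("pics/w7c.png",cv2.resize(w["pixels"][40:300,200:460],(780,780))[:600,:,::-1])
```

```text
(array([-0.4,  0.1, 60.5]), np.float64(-0.7947785510568626), np.float64(-2.8844641561299653), array([ 0.4846, -0.1233,  0.1565]), array([-0.25,  0.27, -0.08,  1.22,  0.  , -0.51]))
[array([319., 223.]), array([322., 292.]), array([319., 210.])]
[[312 115  10  68 616]
 [  0 187  17  74 529]
 [314 249  10  31 254]]
[577   0  63  29 786] [617.7302799   12.16030534] [0.21988103 0.09586179 0.128     ]
[ 567   51   64   96 1847] [592.77314564  99.60368165] [0.3225617  0.07573874 0.128     ]
```

View pics/w7c.png

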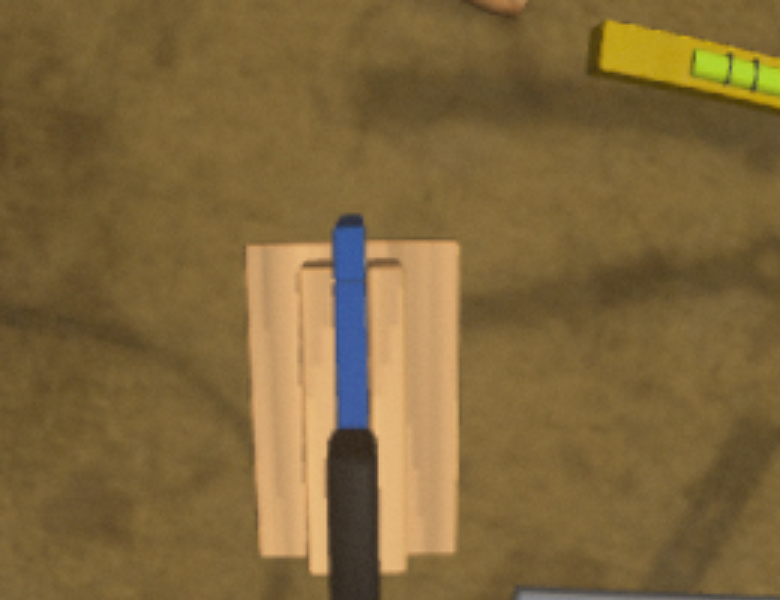

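The tab's near end is at (317.5,183), with the blue edge running straight up the picture. It agrees with the estimate to about 1 mm.

Run:
```python
from h import *
w=load("w7");g=cv2.cvtColor(w["pixels"],cv2.COLOR_RGB2HSV)
b=cv2.inRange(g,(105,120,40),(130,255,255))>0
P=[]
for y in list(range(120,178,4))+list(range(252,276,4)):
    xs=np.nonzero(b[y,300:340])[0]+300
    if len(xs)>3: P.append(onz(w,(xs.mean(),y),.102))
P=np.array(P,np.float32);v=cv2.fitLine(P[:,:2].copy(),cv2.DIST_HUBER,0,.001,.001).ravel();print(v,np.arctan2(v[1],v[0]))
e=onz(w,(317.5,183),.128);print("tab end",e,"centre if 22mm on",e[:2]+.022*np.array([np.cos(.27),np.sin(.27)]))
print(onz(w,(316.7,115),.102))
```

```text
[ 0.9633354   0.26829997  0.46498832 -0.12990561] 0.27162787
tab end [ 0.45715554 -0.13141756  0.128     ] centre if 22mm on [ 0.4783585  -0.12554947]
[ 0.41505315 -0.14311156  0.102     ]
```

>>> {"api": "jog_arm", "payload": {
  "motion": [
    {"x": 0, "y": -1, "z": 30, "spin": -0.8, "fingers": -1},
    {"x": 0, "y": -1, "z": 59, "spin": -0.8, "fingers": -1},
    {"x": 0, "y": -1, "z": 59, "spin": -0.8, "fingers": -1},
    {"x": 0, "y": -1, "z": 59, "spin": -0.8, "fingers": 1},
    {"x": 0, "y": -1, "z": 59, "spin": -0.8, "fingers": 1},
    {"x": 0, "y": -1, "z": 59, "spin": -0.8, "fingers": 1},
    {"x": 0, "y": -1, "z": 59, "spin": -0.8, "fingers": 1},
    {"x": 0, "y": -1, "z": 59, "spin": -0.8, "fingers": 1}
  ]
}}

```text
clock: 10.7
eef_pos: [0.4869, -0.1243, 0.0998]
tool_rot: [-0.136, 0.991, -0.0, 0.001]
ft_force: [0.7, 0.6, 5.7]
grip_width: -0.0001
grasp_force: 3.6
```

Run:
```python
from h import *
o=readout.get_obs();print(o["eef_pos"],o["ft_force"],o["ft_torque"],o["grip_width"],o["grasp_force"],o["joint_pos"])
w=cam("wrist","w8");s=cam("side","s8");t=cam("top","t8")
for n in("w2","w7","w8"):
    c=load(n)
    R=cv2.Rodrigues(c["rvec"])[0];print(n,"campos",-R.T@c["tvec"].ravel())
print("TCP,grasp in w8",proj(w,o["eef_pos"]),proj(w,o["eef_pos"]+[0,0,.0187]),"tab",proj(w,(.484,-.1246,.128)))
print("side: tcp",proj(s,o["eef_pos"]),"tabtop",proj(s,(.484,-.1246,.128)),"knuckle",proj(s,(.559,-.101,.1)))
def asc(im,y0,y1,x0,x1,st):
    h=cv2.cvtColor(im,cv2.COLOR_RGB2HSV)
    for y in range(y0,y1,st):
        r=""
        for x in range(x0,x1,st):
            H,S,V=h[y,x]; r+= "#" if V<55 else "B" if 100<H<130 and S>110 else "R" if (H<6 or H>174) and S>150 else "w" if S<50 and V>140 else "g" if S<50 else "."
        print(y,r)
asc(w["pixels"],100,380,230,410,5)
asc(s["pixels"],185,255,275,345,1)
```

```text
[ 0.48685297 -0.12428185  0.09978425] [0.72275872 0.57006369 5.73956942] [ 0.04856018 -0.18713877  0.0322176 ] -0.00014391347928808377 3.568740153948511 [-2.49959496e-01  3.14216880e-01 -1.74979774e-01  1.07987266e+00
  3.24575514e-05 -5.22850335e-01]
w2 campos [ 0.52131023 -0.35977798  0.32104592]
w7 campos [ 0.40529194 -0.14393409  0.32649642]
w8 campos [ 0.40807051 -0.14521725  0.26992527]
TCP,grasp in w8 [318.14192952 238.27809741] [317.94822582 252.83217056] tab [318.71368866 256.67959095]
side: tcp [310.16167977 213.65931753] tabtop [309.04710809 204.68189568] knuckle [329.50737077 206.16279241]
100 ....................................
105 ....................................
110 .................g..................
115 .................BBB................
120 .................BBB................
125 .................BBB................
130 .................BBB................
135 .................BBB................
140 .................BBB................
145 .................BBB................
150 .................BBB................
155 .................BBB................
[... 6354 characters left out ...]
.........................
246 ...............gBBBB.g................................................
247 ...............gBBBB.g................................................
248 ...............gBBBB.g................................................
249 ...............gBB.gg.................................................
250 ...............g.gg...................................................
251 ......................................................................
252 ......................................................................
253 ......................................................................
254 ......................................................................
```

ASCII views show the shut fingertips resting on top of the tab: they end at side row ~203, and the tab starts at 205. So the real tips sit about 28 mm above the reported TCP. I'll lift, open, go about 29 mm lower and grip again.

>>> {"api": "jog_arm", "payload": {
  "motion": [
    {"x": 0, "y": 0, "z": -30, "spin": 0, "fingers": -1},
    {"x": 2, "y": 0, "z": -30, "spin": 0, "fingers": -1},
    {"x": 2, "y": 0, "z": -30, "spin": 0, "fingers": -1},
    {"x": 2, "y": 0, "z": -30, "spin": 0, "fingers": -1},
    {"x": 2, "y": 0, "z": 0, "spin": 0, "fingers": -1},
    {"x": 2, "y": 0, "z": 28, "spin": 0, "fingers": -1},
    {"x": 2, "y": 0, "z": 28, "spin": 0, "fingers": -1}
  ]
}}

```text
clock: 11.72
eef_pos: [0.4815, -0.1239, 0.0683]
tool_rot: [-0.136, 0.991, 0.001, -0.003]
ft_force: [0.4, -0.3, 0.4]
grip_width: 0.0854
grasp_force: 0.0
```

>>> {"api": "jog_arm", "payload": {
  "motion": [
    {"x": 0, "y": 0, "z": 0, "spin": 0, "fingers": 1},
    {"x": 0, "y": 0, "z": 0, "spin": 0, "fingers": 1},
    {"x": 0, "y": 0, "z": 0, "spin": 0, "fingers": 1},
    {"x": 0, "y": 0, "z": 0, "spin": 0, "fingers": 1},
    {"x": 0, "y": 0, "z": 0, "spin": 0, "fingers": 1}
  ]
}}

```text
clock: 12.35
eef_pos: [0.485, -0.1248, 0.0717]
tool_rot: [-0.136, 0.991, -0.0, 0.001]
ft_force: [-0.0, -0.5, 2.3]
grip_width: 0.011
grasp_force: 59.3
```

Gripped at 11 mm, which is the tab. Next: lift the door out, draw it back along its own line, and carry it to a point in front of the hinge.

>>> {"api": "jog_arm", "payload": {
  "motion": [
    {"x": 0, "y": 0, "z": -20, "spin": 0, "fingers": 1},
    {"x": 0, "y": 0, "z": -58, "spin": 0, "fingers": 1},
    {"x": 30, "y": 0, "z": -58, "spin": 0, "fingers": 1},
    {"x": 75, "y": 0, "z": -58, "spin": 0, "fingers": 1},
    {"x": 100, "y": 45, "z": -58, "spin": 1, "fingers": 1},
    {"x": 90, "y": 105, "z": -58, "spin": 3, "fingers": 1},
    {"x": 65, "y": 165, "z": -58, "spin": 4.7, "fingers": 1},
    {"x": 45, "y": 215, "z": -58, "spin": 4.7, "fingers": 1}
  ]
}}

```text
clock: 13.35
eef_pos: [0.3825, 0.072, 0.129]
tool_rot: [-0.095, 0.995, 0.0, 0.0]
ft_force: [2.2, 0.4, -2.2]
grip_width: 0.0113
grasp_force: 59.3
```

>>> {"api": "jog_arm", "payload": {
  "motion": [
    {"x": 0, "y": 0, "z": 0, "spin": 0, "fingers": 1},
    {"x": 0, "y": 0, "z": 0, "spin": 0, "fingers": 1},
    {"x": 0, "y": 0, "z": 0, "spin": 0, "fingers": 1}
  ]
}}

```text
clock: 13.72
eef_pos: [0.3826, 0.0692, 0.1287]
tool_rot: [-0.094, 0.996, -0.0, -0.0]
ft_force: [-0.7, -0.5, -1.9]
grip_width: 0.011
grasp_force: 59.7
```

```bash
cat >> h.py <<'E'
def asc(im,y0,y1,x0,x1,st):
    h=cv2.cvtColor(im,cv2.COLOR_RGB2HSV)
    for y in range(y0,y1,st):
        r=""
        for x in range(x0,x1,st):
            H,S,V=h[y,x]; r+= "#" if V<55 else "B" if 100<H<130 and S>110 else "R" if (H<6 or H>174) and S>150 else "w" if S<50 and V>140 else "g" if S<50 else "."
        print(y,r)
E
python3 - <<'E'
from h import *
s=cam("side","s9");t=cam("top","t9");w=cam("wrist","w9")
o=readout.get_obs();print(o["eef_pos"],o["ft_force"],o["ft_torque"],o["grip_width"])
print(tool((.387,.0956,.1097),.19))
y0=tool((0,0,0))[2]+np.pi; kz=o["eef_pos"][2]-.0537
k=o["eef_pos"][:2]+.078*np.array([np.cos(y0),np.sin(y0)])+.001*np.array([-np.sin(y0),np.cos(y0)])
print("pred k",k,kz)
for c,n in((t,"top"),(s,"side")):
    print(n,[proj(c,(*k,kz+d)).round(1) for d in(0.014,.068,.082)],"pins",[proj(c,(.5078,.1198,z)).round(1) for z in(.042,.11)])
u=proj(t,(*k,kz+.082)).astype(int);asc(t["pixels"],u[1]-14,u[1]+30,u[0]-20,u[0]+24,1)
u=proj(s,(*k,kz+.04)).astype(int);asc(s["pixels"],u[1]-25,u[1]+25,u[0]-40,u[0]+40,1)
E
```

```text
[0.38294679 0.06915141 0.12892944] [-0.0453071  -0.20087789 -1.81023503] [-0.00425719  0.00051163 -0.02650827] 0.01091855593896918
(array([-8.9, 25.2, 19.2]), np.float64(-0.09486595915887759), np.float64(-2.953248376925178), array([0.3829, 0.0692, 0.1289]), array([ 0.18,  0.07, -0.4 ,  1.1 , -0.  , -0.01]))
pred k [0.45938017 0.08473787] 0.07522943915485766
top [array([277.5, 257.7]), array([275.6, 257.4]), array([275.1, 257.3])] pins [array([267.1, 241.8]), array([264.3, 240.6])]
side [array([277.3, 194.3]), array([276.3, 178.7]), array([276.1, 174.6])] pins [array([288.1, 201.4]), array([287.3, 182.9])]
243 ........ggggggggggg.........................
244 ........gggggg..............................
245 ............................................
246 ............................................
247 ............................................
248 ............................................
249 ............................................
250 ............................................
251 ............................................
252 ..........................................
[... 5218 characters left out ...]
gggggggggggggwwwgggg
203 BB.ggg...g.ggggggggg....BBBBBBBBB.ggg...............gggggggggggggggggggggwwwgggg
204 BB.ggg.ggggggggg...BBBBBBBBBB..gg..................gggggggggggggggggggggggwwgggg
205 BB.ggggggggg....BBBBBBBBBB.gg......................ggggggggggggggggggggggggggggg
206 BB.ggggg....BBBBBBBBBB.gg..........................ggggggggggggggggggggggggggggg
207 BBB.....BBBBBBBBB..gg..............................ggggggggggggggggggggggggggggg
208 BBBBBBBBBBBBBB.ggg.................................ggggggggggggggggggggggggggggg
209 BBBBBBBBBB..gg....................................gggggggggggggggggggggggggggggg
210 BBBBBB..gg........................................gggggggggggggggggggggggggggggg
```

The knuckle silhouettes (top blob centre ~(276.5,257.5), side right edge 279.5) match the predicted pose within about 1 mm. Moving in above the pins.

>>> {"api": "jog_arm", "payload": {
  "motion": [
    {"x": 0, "y": 12, "z": 10, "spin": -0.1, "fingers": 1},
    {"x": 0, "y": 25, "z": 19, "spin": -0.1, "fingers": 1},
    {"x": -10, "y": 25, "z": 19, "spin": -0.1, "fingers": 1},
    {"x": -25, "y": 25, "z": 19, "spin": -0.1, "fingers": 1},
    {"x": -40, "y": 25, "z": 19, "spin": -0.1, "fingers": 1},
    {"x": -50, "y": 25, "z": 19, "spin": -0.1, "fingers": 1},
    {"x": -54, "y": 25.3, "z": 19, "spin": -0.1, "fingers": 1},
    {"x": -54, "y": 25.3, "z": 19, "spin": -0.1, "fingers": 1}
  ]
}}

```text
clock: 14.88
eef_pos: [0.4312, 0.1053, 0.1098]
tool_rot: [-0.096, 0.995, -0.0, -0.0]
ft_force: [0.0, 0.1, -3.0]
grip_width: 0.0103
grasp_force: 59.7
```

>>> {"api": "jog_arm", "payload": {
  "motion": [
    {"x": 0, "y": 0, "z": 0, "spin": 0, "fingers": 1},
    {"x": 0, "y": 0, "z": 0, "spin": 0, "fingers": 1}
  ]
}}

```text
clock: 15.12
eef_pos: [0.4308, 0.1053, 0.11]
tool_rot: [-0.096, 0.995, -0.0, -0.0]
ft_force: [-0.1, -1.2, -1.5]
grip_width: 0.0112
grasp_force: 59.7
```

Run:
```python
from h import *
s=cam("side","s10");t=cam("top","t10")
o=readout.get_obs();print(o["eef_pos"],o["ft_force"],o["ft_torque"],o["grip_width"])
print(tool((.4314,.1042,.1097),.19))
k=(.5078,.1198);kz=.056
for c,n in((t,"top"),(s,"side")):
    print(n,[proj(c,(*k,kz+d)).round(1) for d in(0.0,.014,.068,.082)],"pins",[proj(c,(.5078,.1198,z)).round(1) for z in(.028,.042,.096,.11)])
asc(t["pixels"],230,252,250,290,1)
asc(s["pixels"],170,215,265,310,1)
print("prev side");asc(load("s6")["pixels"],170,215,265,310,1)
```

```text
[0.43098783 0.10534222 0.11009146] [ 0.1813693   0.4962607  -1.93704154] [0.00249    0.06485629 0.01214082] 0.011104300887909025
(array([-0.2, -1.2,  0.4]), np.float64(0.1560926622339849), np.float64(-2.9488683226956067), array([0.431 , 0.1053, 0.1101]), array([ 0.24,  0.2 , -0.3 ,  1.07,  0.  ,  0.05]))
top [array([266.6, 241.6]), array([266. , 241.3]), array([263.7, 240.3]), array([263. , 240.1])] pins [array([267.7, 242.1]), array([267.1, 241.8]), array([264.9, 240.9]), array([264.3, 240.6])]
side [array([288. , 197.7]), array([287.8, 193.9]), array([287.1, 179. ]), array([286.9, 175. ])] pins [array([288.3, 205.2]), array([288.1, 201.4]), array([287.4, 186.8]), array([287.3, 182.9])]
230 .........wwwwwwwwwwwwwwwwwwwwwwwwwwwwwww
231 .........wwwwwwwwwwwwwwwwwwwwwwwwwwwwwww
232 .........wwwwwwwwwggwwwwwwwwwwwwwwwwwwww
233 .........wwwwwwwwwggwwwwwwwwwwwwwwwwwwww
234 .........wwwwwwwwwgggwwwwwwwwwwwwwwwwwww
235 ..........wwwwwwwwgggwwwwwwwwwwwwwwwwwww
236 ..........wwwwwwwggggwwwwwwwwwwwwwwwwwww
237 ..........wwwwwwgggggwwwwwwwwwwwwwwwwwww
238 ..........wwwwwwwggggwwwwwwwwwwwwwwwwww
[... 4396 characters left out ...]

201 .........................ggwwwwwwgwwwwwwwwwww
202 .......................ggggwwwwwwwgwwwwwwwwww
203 .......................gggggwwwwwwwwwwwwwwwww
204 ......................ggggggwwwwwwwwwwwwwwggg
205 ......................gggggggwwwwwwwwwwgggggg
206 ......................gggggggwwwwwwwwwgggg###
207 ......................gggggggwwwwwwwwgg######
208 ......................ggggggwwwwwwwwwgg######
209 .....................gggggwgwwwwwwwwwgg######
210 .....................gggwwwwwwwwwwwwwgg######
211 ......................gggwwwwwwwwwwwwgg######
212 .......................ggggwwwwwwwwwwgg######
213 .........................gggwwwwwwwwwgg######
214 ..........................gggwwwwwwwwgg#####B
```

>>> {"api": "jog_arm", "payload": {
  "motion": [
    {"x": -0.3, "y": -1.2, "z": 5, "spin": 0, "fingers": 1},
    {"x": -0.3, "y": -1.2, "z": 11, "spin": 0, "fingers": 1},
    {"x": -0.3, "y": -1.2, "z": 13, "spin": 0, "fingers": 1},
    {"x": -0.3, "y": -1.2, "z": 15, "spin": 0, "fingers": 1},
    {"x": -0.3, "y": -1.2, "z": 17, "spin": 0, "fingers": 1},
    {"x": -0.3, "y": -1.2, "z": 18, "spin": 0, "fingers": 1},
    {"x": -0.3, "y": -1.2, "z": 18, "spin": 0, "fingers": 1}
  ]
}}

```text
clock: 16.1
eef_pos: [0.4317, 0.1043, 0.092]
tool_rot: [-0.096, 0.995, 0.0, -0.0]
ft_force: [0.0, 0.5, -1.8]
grip_width: 0.011
grasp_force: 59.7
```

>>> {"api": "jog_arm", "payload": {
  "motion": [
    {"x": 0, "y": 0, "z": 1.5, "spin": 0, "fingers": 1},
    {"x": 0, "y": 0, "z": 3, "spin": 0, "fingers": 1},
    {"x": 0, "y": 0, "z": 4.5, "spin": 0, "fingers": 1},
    {"x": 0, "y": 0, "z": 6, "spin": 0, "fingers": 1},
    {"x": 0, "y": 0, "z": 6, "spin": 0, "fingers": 1}
  ]
}}

```text
clock: 16.73
eef_pos: [0.4316, 0.1042, 0.0858]
tool_rot: [-0.096, 0.995, -0.0, -0.0]
ft_force: [0.6, -1.0, -2.6]
grip_width: 0.0111
grasp_force: 59.7
```

>>> {"api": "jog_arm", "payload": {
  "motion": [
    {"x": 0, "y": 0, "z": 1.5, "spin": 0, "fingers": 1},
    {"x": 0, "y": 0, "z": 3, "spin": 0, "fingers": 1},
    {"x": 0, "y": 0, "z": 4, "spin": 0, "fingers": 1},
    {"x": 0, "y": 0, "z": 5, "spin": 0, "fingers": 1},
    {"x": 0, "y": 0, "z": 5, "spin": 0, "fingers": 1}
  ]
}}

```text
clock: 17.35
eef_pos: [0.4317, 0.1043, 0.0815]
tool_rot: [-0.096, 0.995, 0.0, 0.0]
ft_force: [-3.4, 0.1, 3.2]
grip_width: 0.0112
grasp_force: 60.7
```

The door bottomed out at the expected height, with an upward reaction of about 3 N. Starting the swing along the arc, still gripping.

>>> {"api": "jog_arm", "payload": {
  "motion": [
    {"x": -1.1, "y": -12.2, "z": -0.5, "spin": -9, "fingers": 1},
    {"x": -4.1, "y": -24.1, "z": -0.5, "spin": -18, "fingers": 1},
    {"x": -9, "y": -35.3, "z": -0.5, "spin": -27, "fingers": 1},
    {"x": -15.5, "y": -45.7, "z": -0.5, "spin": -36, "fingers": 1},
    {"x": -15.5, "y": -45.7, "z": -0.5, "spin": -36, "fingers": 1},
    {"x": -15.5, "y": -45.7, "z": -0.5, "spin": -36, "fingers": 1}
  ]
}}

```text
clock: 18.1
eef_pos: [0.4561, 0.0623, 0.0817]
tool_rot: [-0.398, 0.917, -0.0, 0.0]
ft_force: [0.8, -0.1, -0.8]
grip_width: 0.011
grasp_force: 60.0
```

Run:
```python
from h import *
s=cam("side","s11")
o=readout.get_obs();print(o["ft_force"],o["ft_torque"],o["grip_width"],tool((0,0,0))[2:])
print([proj(s,(.5078,.1198,z)).round(1) for z in(.028,.042,.096,.11)])
asc(s["pixels"],174,215,265,310,1)
```

```text
[ 0.59611608 -0.62223963 -0.41279664] [-0.11694803 -0.25138697 -0.10003107] 0.011117631503856161 (np.float64(-2.3224546636901255), array([0.4561, 0.0624, 0.0817]), array([ 0.14,  0.26, -0.31,  1.  , -0.  , -0.68]))
[array([288.3, 205.2]), array([288.1, 201.4]), array([287.4, 186.8]), array([287.3, 182.9])]
174 ###########...#####g.g###....................
175 g##########..g##########g....................
176 .##########..g#########g.....................
177 ...gg######...########.....................ww
178 ......#####..########g.................wwwwww
179 ......g############g...............wwwwwwwwww
180 ......gggg####g###.......wwwwwwwwwwwwwwwwwwgg
181 .....g#ggg###ggg##......wwwwwwwwwwwwwwwwwgggg
182 ....gg#ggg##gggg##..ggggwwwwwwwwwwwwww..wgggg
183 ....##gggg##gggg##gggggwwwwwwwwwwwww.........
184 ....###ggg##gggg##g...gggggwwwwwwwww.........
185 ....###ggg###ggg##..BB.gggggwwwwwwwww........
186 ....###ggg###gggg#.BBBggggggwwwwwwwwww.......
187 ....###gg####gggg##BBBgggggggwwwwwwwww.......
188 ....###gg####gggg##BBB.ggggggwwwwwwwwwww.....
189 .....##gg####gggg#..BB.ggggggwwggwwwww
[... 557 characters left out ...]

201 ....BBgg..........ggg..ggwwwwwwwwgwgwwwwwwwww
202 ....BBgg..........ggg..gwwggwwwwwggwgwwwwwwww
203 ....BB.g...........gg..gggggwwwwwgwwwwwwwwwww
204 ....BB.g...........gg..gggggwwwwwwwwwwwwwwwww
205 ...gBB.g...........gg...gggggwwwwwwwwwwwwwwww
206 ...gBB.g...........gg.B.gggggwwwwwwwwwwwwwwww
207 ...gBB.g..........gg..B.gggggwwwwwwwwwwwwwwww
208 ...gBB.gg........ggg.BB.gggggwwwwwwwwwwwwwwww
209 ...gBB.gg.......gg..BB.gggggwwwwwwwwwwwwwwwww
210 ...gBB.g.......gg..BB.ggwwwwwwwwwwwwwwwwwwwww
211 ...g.BBg......gg..BB.ggggwwwwwwwwwwwwwwwwwwww
212 .....BBgg....ggg.BB....ggggwwwwwwwwwwwwwwwwww
213 .....BBgg...gg..BB.......ggggwwwwwwwwwwwwwwww
214 .....BBgg..gg..BB.........ggggwwwwwwwwwwwwwww
```

>>> {"api": "jog_arm", "payload": {
  "motion": [
    {"x": -1.1, "y": -12.2, "z": 0, "spin": -9, "fingers": 1},
    {"x": -4.1, "y": -24.1, "z": 0, "spin": -18, "fingers": 1},
    {"x": -9, "y": -35.3, "z": 0, "spin": -27, "fingers": 1},
    {"x": -15.5, "y": -45.7, "z": 0, "spin": -36, "fingers": 1},
    {"x": -23.6, "y": -54.9, "z": 0, "spin": -45, "fingers": 1},
    {"x": -33, "y": -62.7, "z": 0, "spin": -54, "fingers": 1},
    {"x": -35.2, "y": -64.2, "z": 0, "spin": -56, "fingers": 1},
    {"x": -35.2, "y": -64.2, "z": 0, "spin": -56, "fingers": 1}
  ]
}}

```text
clock: 19.15
eef_pos: [0.5242, 0.0429, 0.0818]
tool_rot: [0.781, -0.624, -0.001, 0.003]
ft_force: [-6.5, -3.6, 7.5]
grip_width: 0.0108
grasp_force: 66.3
```

Run:
```python
from h import *
o=readout.get_obs();print(o["ft_force"],o["ft_torque"],o["grip_width"],tool((0,0,0))[2:])
t=cam("top","t12")
c,s=np.cos(.19),np.sin(.19)
S=lambda x,y,z:np.array([.6004+c*x-s*y,.0607+s*x+c*y,z])
print("door end/near expected top px",proj(t,S(-.08,-.075,.112)),proj(t,S(-.08,.062,.112)),"latchpost",proj(t,S(-.075,-.07,.112)))
asc(t["pixels"],205,255,255,330,1)
```

```text
[-6.47617967 -3.6036091   7.5432399 ] [-0.8777873   1.3558716  -1.20946165] 0.010799023346589285 (np.float64(-1.3484515410253337), array([0.5242, 0.0429, 0.0818]), array([ 0.08,  0.38, -0.13,  1.07, -0.  , -1.71]))
door end/near expected top px [316.34215363 229.63928066] [268.91561036 239.65041503] latchpost [314.24860678 228.27737922]
205 ...ww...wwwwwwwwwwwwwwwwwwwwwwwww..www..www..gwwwwwwwwwwwwwwwww............
206 ..www...wwwwwwwwwwwwwwwwwwwwwwwww..www..www..gwwwwwwwwwwwwwwwww............
207 ..www..wwwwwwwwwwwwwwwwwwwwwwwwww..www..www..gwwwwwwwwwwwwwwwwwg...........
208 ..www..wwwwwwwwwwwwwwwwwwwwwwwwww..www..www..gwwwwwwwwwwwwwwwwwg...........
209 ..www..wwwwwwwwwwwwwwwwwwwwwwwwwww.www..www.wwgwwwwwwwwwwwwwwwwg...........
210 w.www..wwwwwwwwwwwwwwwwwwwwwwwwwww.www..wwwwwwgwwwwwwwwwwwwwwwww...........
211 ..www..wwwwwwwwwwwwwwwwwwwwwwwwwww.www..wwwwwwgwwwwwwwwwwwwwwwww...........
212 ..www..wwwwwwwwwwwwwwwwwwwwwwwwwwwwwww..wwwwwwgwwwwwwwwwwwwwwwwwg..........
213 ..wwww.wwwwwwwwwwwwwwwwwwwwwwwwwwwwwwww.wwww.wgwwwwwwwwwwwwwwwwwg..........
214 ..www..wwwwwwwwwwwwwwwwwwwwwwwwwwwwww
[... 2538 characters left out ...]
wwwwwwwwwwwwwwwwwwwww.........w.............................
247 ww...wwwwwwwwwwwwwwwwwwwwwwwwwwwwwww.......................................
248 www.wwwwwwwwwwwwwwwwwwwwwwwwwwwwwwwww......................................
249 wwwwwwwwwwwwwwwwwwwwwwwwwwwwwwwwwwwwww.....................................
250 ww.wwwwwwwwwwwwwwwwwwwwwwwwwwwwwwwwwww.....................................
251 ww.wwwwwwwwwwwwwwwwwwwwwwwwwwwwwwwwwwww....................................
252 ..wwwwwwwwwwwwwwwwwwwwwwwwwwwwwwwwwwwww....................................
253 ...wwwwwwwwwwwwwwwwwwwwwwwwwwwwwwwwwwwww...................................
254 ..wwwwwwwwwwwwwwwwwwwwwwwwwwwwwwwwwwwww....................................
```

The door is pressing lightly on the latch post, so it's shut. Releasing, lifting and looking at the latch.

>>> {"api": "jog_arm", "payload": {
  "motion": [
    {"x": 0, "y": 0, "z": 0, "spin": 0, "fingers": 0.2},
    {"x": 0, "y": 0, "z": 0, "spin": 0, "fingers": 0},
    {"x": 0, "y": 0, "z": 0, "spin": 0, "fingers": 0},
    {"x": 0, "y": 0, "z": -35, "spin": 0, "fingers": 0},
    {"x": 0, "y": 0, "z": -80, "spin": 0, "fingers": 0},
    {"x": 0, "y": 0, "z": -80, "spin": 0, "fingers": 0},
    {"x": 0, "y": 0, "z": -80, "spin": 0, "fingers": 0}
  ]
}}

```text
clock: 20.08
eef_pos: [0.5265, 0.0445, 0.1611]
tool_rot: [0.783, -0.622, -0.0, 0.0]
ft_force: [-0.4, -0.4, -0.6]
grip_width: 0.0423
grasp_force: 0.0
```

Run:
```python
from h import *
w=cam("wrist","w13");t=cam("top","t13")
o=readout.get_obs();print(o["eef_pos"],o["grip_width"],o["ft_force"],tool((.5488,-.0205,.16),.19+np.pi/2))
h=cv2.cvtColor(w["pixels"],cv2.COLOR_RGB2HSV)
r=cv2.inRange(h,(0,150,60),(8,255,255));r=r|cv2.inRange(h,(173,150,60),(179,255,255))
n,l,st,ce=cv2.connectedComponentsWithStats(r);print(st[1:][st[1:,4]>100])
i=1+np.argmax(st[1:,4]);x,y,a,b,_=st[i]
for yy in range(y-4,y+b+4,2): print(yy,"".join("%3d"%(h[yy,xx,2]//10) if r[yy,xx] else "  ." for xx in range(x-4,x+a+4,2)))
print(x,proj(w,(.5488,-.0205,.146)),proj(w,(.5488,-.0205,.112)))
u=[proj(w,(.5078,.1198,z)).round(0) for z in (.11,.124)];print(u)
asc(w["pixels"],60,290,180,480,5)
```

```text
[0.52564618 0.04441843 0.16005826] 0.04318242091456443 [-0.45800702 -0.16376791 -0.57405952] (array([68.5, -7.9,  0. ]), np.float64(2.161869129308228), np.float64(-1.3430645924912452), array([0.5256, 0.0444, 0.1601]), array([ 0.08,  0.32, -0.  ,  1.25,  0.  , -1.71]))
[[ 291   68   28   77 1437]
 [  49  313   22   24  263]]
64   .  .  .  .  .  .  .  .  .  .  .  .  .  .  .  .  .  .
66   .  .  .  .  .  .  .  .  .  .  .  .  .  .  .  .  .  .
68   .  .  .  .  .  . 14 18 16 15 14 14  .  .  .  .  .  .
70   .  .  .  .  .  . 20 22 22 22 22 21 21 20 19 15  .  .
72   .  .  .  .  .  . 21 23 23 23 23 23 23 23 22 18  .  .
74   .  .  .  .  . 11 22 23 23 23 23 23 23 23 22 17  .  .
76   .  .  .  .  . 14 22 23 23 23 23 23 23 23 22 16  .  .
78   .  .  .  .  . 17 22 23 23 23 23 23 23 23 22 15  .  .
80   .  .  .  .  . 19 22 23 23 23 23 23 23 23 21 14  .  .
82   .  .  .  .  . 19 22 23 23 23 23 23 23 23 21  .  .  .
84   .  .  .  .  . 20 22 23 23 23 23 23 23 23 20  .  .  .
86   .  .  .  .  . 21 23 23 23 23 23 23 23 23 19  .  .  .
88   .  .  .  .  . 21 23 23 23 23 23 23 23 23 18  .  .  .
90   .  .  .  .  . 1
[... 4129 characters left out ...]
wwwwwwwwwwwwwgggwggg#.............................
240 ..ggggggggggggggggggggggggg#gg..............................
245 .gggggggggggggggggggggggggggBB..............................
250 g.........ggggggggg#gggggggwBB.......#gg....................
255 ...............#ggg#..gggg.gBB.......#gg##..................
260 ..............##gg##..gggg.wBB.......##gg##.................
265 .............g##gg##..gggg..BB.......##gg##...........##....
270 .............##ggg##..gggg##BB.......##ggg##.........##...##
275 g............##gg###.gggggggB........##ggg##.........#Bww.BB
280 wwwwwwggggg.###gg###.gggggggwg.......###gg###.......#BBgw..B
285 ..wwwwwwwww#####wg##gwwwwwwgggg......##gw#####......#BBggBB.
```

The wrist view shows the wing running from (302.5,91) to (298,143), and the door's blue edge straight beside it at x≈325–330.

Run:
```python
from h import *
w=load("w13");a=onz(w,(302.5,91.5),.146);b=onz(w,(298,143),.146);d=a-b;c=(a+b)/2
print(a,b,np.linalg.norm(d),"centre",c,"arm yaw",np.arctan2(d[1],d[0]))
h=cv2.cvtColor(w["pixels"],cv2.COLOR_RGB2HSV);m=cv2.inRange(h,(105,120,40),(130,255,255))>0
P=[]
for y in list(range(112,176,4))+list(range(246,270,4)):
    xs=np.nonzero(m[y,312:345])[0]+312
    if len(xs)>3: P.append(onz(w,(xs.mean(),y),.112))
v=cv2.fitLine(np.array(P,np.float32)[:,:2].copy(),cv2.DIST_HUBER,0,.001,.001).ravel();print("door line",v,"yaw",np.arctan2(-v[0],v[1])*1)
print(tool((c[0],c[1],.16)))
def S(p):
    q=p[:2]-[.6004,.0607];cs,sn=np.cos(.19),np.sin(.19);return q[0]*cs+q[1]*sn,-q[0]*sn+q[1]*cs
print("latch in shield",S(c),"door pts",S(P[0]),S(P[-1]))
```

```text
[ 0.55394811 -0.03587075  0.146     ] [ 0.5498072  -0.00500891  0.146     ] 0.031138413166394315 centre [ 0.55187766 -0.02043983  0.146     ] arm yaw -1.4374171182501654
door line [ 0.18858743 -0.9820564   0.5264812   0.02099776] yaw -2.9518692
(array([ 69.1, -10.9,  -0. ]), None, np.float64(-1.3430645924912452), array([0.5256, 0.0444, 0.1601]), array([ 0.08,  0.32, -0.  ,  1.25,  0.  , -1.71]))
latch in shield (np.float64(-0.06297312536159583), np.float64(-0.07051578149669667)) door pts (np.float64(-0.07998877596865993), np.float64(-0.07307061458987618)) (np.float64(-0.08029149508103924), np.float64(0.04873323428060683))
```

>>> {"api": "jog_arm", "payload": {
  "motion": [
    {"x": 40, "y": -6, "z": 0, "spin": 5.4, "fingers": 0},
    {"x": 69, "y": -11, "z": 0, "spin": 5.4, "fingers": 0},
    {"x": 69, "y": -11, "z": 20, "spin": 5.4, "fingers": 0},
    {"x": 69, "y": -11, "z": 50, "spin": 5.4, "fingers": 0},
    {"x": 69, "y": -11, "z": 66, "spin": 5.4, "fingers": 0},
    {"x": 69, "y": -11, "z": 66, "spin": 5.4, "fingers": 0},
    {"x": 69, "y": -11, "z": 66, "spin": 5.4, "fingers": 0}
  ]
}}

```text
clock: 21.05
eef_pos: [0.553, -0.0203, 0.0954]
tool_rot: [0.753, -0.658, -0.0, 0.0]
ft_force: [0.2, -0.0, -0.5]
grip_width: 0.0429
grasp_force: 0.0
```

Run:
```python
from h import *
print(tool((.5519,-.0204,.094),-1.437),readout.get_obs()["ft_force"])
```

```text
(array([-0. ,  1.1,  1.4]), np.float64(-0.02100278844947176), np.float64(-1.4373665678105432), array([ 0.553 , -0.0203,  0.0954]), array([-0.04,  0.41, -0.04,  1.12,  0.  , -1.74])) [ 0.23932819 -0.00613812 -0.50904422]
```

>>> {"api": "jog_arm", "payload": {
  "motion": [
    {"x": 0, "y": 1, "z": 1, "spin": 0, "fingers": 0},
    {"x": 0, "y": 1, "z": 1, "spin": 0, "fingers": 1},
    {"x": 0, "y": 1, "z": 1, "spin": 0, "fingers": 1},
    {"x": 0, "y": 1, "z": 1, "spin": 0, "fingers": 1},
    {"x": 0, "y": 1, "z": 1, "spin": 0, "fingers": 1}
  ]
}}

```text
clock: 21.68
eef_pos: [0.5537, -0.0201, 0.0953]
tool_rot: [0.753, -0.658, 0.001, -0.001]
ft_force: [5.5, 1.2, 0.2]
grip_width: 0.0076
grasp_force: 61.3
```

>>> {"api": "jog_arm", "payload": {
  "motion": [
    {"x": 0, "y": -2, "z": 0, "spin": 8, "fingers": 1},
    {"x": 0, "y": -2, "z": 0, "spin": 18, "fingers": 1},
    {"x": 0, "y": -2, "z": 0, "spin": 28, "fingers": 1},
    {"x": 0, "y": -2, "z": 0, "spin": 38, "fingers": 1},
    {"x": 0, "y": -2, "z": 0, "spin": 48, "fingers": 1},
    {"x": 0, "y": -2, "z": 0, "spin": 58, "fingers": 1},
    {"x": 0, "y": -2, "z": 0, "spin": 58, "fingers": 1}
  ]
}}

```text
clock: 22.55
eef_pos: [0.5523, -0.0195, 0.0953]
tool_rot: [-0.339, 0.941, 0.001, -0.001]
ft_force: [-2.5, 2.9, 6.2]
grip_width: 0.0079
grasp_force: 62.2
```

>>> {"api": "jog_arm", "payload": {
  "motion": [
    {"x": 0, "y": 0, "z": 0, "spin": 10, "fingers": 1},
    {"x": 0, "y": 0, "z": 0, "spin": 20, "fingers": 1},
    {"x": 0, "y": 0, "z": 0, "spin": 27, "fingers": 1},
    {"x": 0, "y": 0, "z": 0, "spin": 30, "fingers": 1},
    {"x": 0, "y": 0, "z": 0, "spin": 31, "fingers": 1},
    {"x": 0, "y": 0, "z": 0, "spin": 31, "fingers": 1}
  ]
}}

```text
clock: 23.3
eef_pos: [0.552, -0.0187, 0.0952]
tool_rot: [-0.077, 0.997, 0.001, -0.001]
ft_force: [-4.1, 4.1, 8.4]
grip_width: 0.0074
grasp_force: 63.0
```

Run:
```python
from h import *
print(tool((0,0,0))[2:],readout.get_obs()["ft_torque"])
```

```text
(np.float64(-2.9878543675910056), array([ 0.552 , -0.0187,  0.0952]), array([-0.04,  0.41, -0.04,  1.12,  0.  , -0.19])) [0.80636378 0.71093549 0.71110875]
```

>>> {"api": "jog_arm", "payload": {
  "motion": [
    {"x": 0, "y": 0, "z": 0, "spin": 0, "fingers": 0.4},
    {"x": 0, "y": 0, "z": 0, "spin": 0, "fingers": 0.3},
    {"x": 0, "y": 0, "z": 0, "spin": 0, "fingers": 0.3},
    {"x": 0, "y": 0, "z": -30, "spin": 0, "fingers": 0.3},
    {"x": 0, "y": 0, "z": -80, "spin": 0, "fingers": 0.3},
    {"x": 25, "y": 45, "z": -120, "spin": 0, "fingers": 0.3},
    {"x": 50, "y": 60, "z": -120, "spin": 0, "fingers": 0.3},
    {"x": 50, "y": 60, "z": -120, "spin": 0, "fingers": 0.3}
  ]
}}

```text
clock: 24.3
eef_pos: [0.4943, 0.0323, 0.2155]
tool_rot: [-0.076, 0.997, -0.0, 0.0]
ft_force: [-0.1, -1.3, -0.6]
grip_width: 0.03
grasp_force: 0.0
```

Run:
```python
from h import *
w=cam("wrist","w14");t=cam("top","t14");print(readout.get_obs()["eef_pos"])
h=cv2.cvtColor(w["pixels"],cv2.COLOR_RGB2HSV)
r=cv2.inRange(h,(0,150,60),(8,255,255))|cv2.inRange(h,(173,150,60),(179,255,255))
n,l,st,ce=cv2.connectedComponentsWithStats(r)
for i in range(1,n):
    if st[i,4]>100: print(st[i],ce[i],onz(w,ce[i],.13))
c,s=np.cos(.19),np.sin(.19)
S=lambda x,y,z:np.array([.6004+c*x-s*y,.0607+s*x+c*y,z])
print("axis top",proj(w,(.553,-.0204,.146)),"front end wing",proj(w,S(-.080,-.0705,.146)),"arm tip",proj(w,S(-.093,-.0705,.12)))
m=cv2.inRange(h,(105,120,40),(130,255,255))>0
for p in ((-.08,.05),(-.08,.0),(-.08,-.05),(-.08,-.07)): 
    u=proj(w,S(*p,.112)).astype(int);print(p,u,"".join("B" if m[y,u[0]] else "." for y in range(u[1]-12,u[1]+13)))
q=proj(w,(.553,-.0204,.12)).astype(int);asc(w["pixels"],max(0,q[1]-60),q[1]+30,max(0,q[0]-30),q[0]+60,2)
q=proj(w,(.5975,.0608,.101));print("weight exp",q); g=cv2.cvtColor(w["pixels"],cv2.COLOR_RGB2GRAY)
u=q.astype(int);M=cv2.moments((g[u[1]-25:u[1]+25,u[0]-25:u[0]+25]>190).astype(np.uint8),True);print(M["m10"]/M["m00"]+u[0]-25,M["m01"]/M["m00"]+u[1]-25,M["m00"])
```

```text
[0.49566199 0.03144594 0.21449444]
[247 201  20  66 950] [256.24105263 232.20736842] [ 0.53794279 -0.01926368  0.13      ]
axis top [250.53917105 254.44692837] front end wing [248.15018507 236.12483257] arm tip [252.42346527 211.64579431]
(-0.08, 0.05) [380 217] .......BBBBBBBB..........
(-0.08, 0.0) [328 219] .........................
(-0.08, -0.05) [276 220] ......BBBBBBB............
(-0.08, -0.07) [256 221] .........................
181 .............................................
183 .............................................
185 ...................................gggggggggg
187 ...............gggggggggggggggggggggggggggggg
189 ...............gwwwwwwg...........B...B......
191 ...............wwwwwwg.....BBBBBBBBBBBBBBBBB.
193 ...............wwwwww.......ggggggg.g.ggggggg
195 ...............gwgwwg.....ggggggg..gg..gg..gg
197 ...............gwwwg......ggggggggggggggggggg
199 ...............gwww......gggggggggggggggggggg
201 ...............R...RR....gggggggggggggggggggg
203 ..............RRRRRRR...ggggggggggggggggggggg
205 .............RRRRRRRR...ggggggggggggggggggggg
207 ......
[... 971 characters left out ...]
gggg##wwwwgwwwwwww
247 ............RRRRRRRRRwwgggggggg##gwwwwwwwwwww
249 ............RRRRRRR.ggggggggggg##gwwwwwwwwwww
251 .............RRRRRRRggggggggggg##gwwwwwwwwwww
253 .............RRRRRRRgggggggggg###gwwgwwwwwwww
255 .............RRRRRRR####gggggg###gwwgwwwwwwww
257 .............RRRRRR#####gggggg###gwwgwwwwwwww
259 .............RRRRR######gggggg###gwwwwwwwwwwg
261 .............RRRRR#####gggggg####gwwwwwwwwwwg
263 .............RRRRR####ggggggg####gwwwwwwwwwwg
265 ..............RRR######gggggg####gwwwwwwwwwwg
267 ...............ww#gg#g#gggggg####gwwwwwwwwwwg
269 ...............wg#####gggggg#####gwwwwwwwwwwg
weight exp [330.503104   280.65294526]
330.1931137724551 278.14071856287427 668.0
```

Run:
```python
from h import *
w=cam("wrist","w15");h=cv2.cvtColor(w["pixels"],cv2.COLOR_RGB2HSV)
r=(cv2.inRange(h,(0,150,60),(8,255,255))|cv2.inRange(h,(173,150,60),(179,255,255)))>0
P=np.array([onz(w,(np.nonzero(r[y,230:290])[0].min()+230,y),.146) for y in range(238,262,2)],np.float32)
v=cv2.fitLine(P[:,:2].copy(),cv2.DIST_HUBER,0,.001,.001).ravel();print("wing yaw",np.arctan2(v[1],v[0]),"shield .19")
m=cv2.inRange(h,(105,120,40),(130,255,255))>0
P=[]
for x in list(range(274,306,4))+list(range(350,392,4)):
    ys=np.nonzero(m[205:232,x])[0]+205
    if len(ys)>3:P.append(onz(w,(x,ys.mean()),.112))
P=np.array(P,np.float32);v=cv2.fitLine(P[:,:2].copy(),cv2.DIST_HUBER,0,.001,.001).ravel();print("door yaw",np.arctan(-v[0]/v[1]),len(P))
print(readout.get_obs()["ft_force"])
t=cam("top","t15");a=load("top0")["pixels"].astype(int);d=np.abs(t["pixels"].astype(int)-a).sum(2)
for n,(x,y) in dict(w200=(408,258),purple=(442,233),blower=(196,236),meter=(199,175),green=(278,137)).items(): print(n,d[y-8:y+8,x-8:x+8].mean())
```

```text
wing yaw 0.1729515 shield .19
door yaw 0.17535251 18
[ 0.65723067  1.13178611 -0.21771281]
w200 18.609375
purple 19.37109375
blower 9.05859375
meter 13.28515625
green 11.41015625
```

```bash
python3 -c "
from workcell import bot
print(bot.job_done())"
```

```text
the job is handed in; nothing more can be done
None
```

The job is handed in: the 500 g weight stands on the pan about 3 mm from its centre, and the door was seated on both pins at right angles while gripped, swung shut against the latch post, and latched fully across; the 200 g weight and the other bystanders checked look unmoved, and it took about 24 s of the 72 s.

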